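Clear the wood offcuts off the garage bench

ROBOT

A 7-joint arm with a two-finger parallel gripper is mounted at the origin on the work surface. World frame = base frame: x ahead of the robot, y to its left, z up, the work surface at z = 0. Lengths are in m, angles in rad, forces in N, time in s.
With the tool pointing down it reaches from about 0.35 to 0.9 m from the base axis. Payload 8.1 kg.
Tool frame: the origin (TCP) lies between the finger pads; the fingertips stand 11 mm ahead of it and the grasp point (between the pads) lies 8 mm behind it; z points along the fingers, y is the line along which they close (so a half turn about z gives the same grasp; the last joint's range is limited). The gripper opens to 92 mm and grips with 3 to 60 N. Pads are 19 mm wide; open, the fingers measure 130 mm over their backs; the gripper's body (75 mm by 190 mm) begins 47 mm behind the grasp point.
Start: joints at [1.211, 0.434, 0.025, 1.573, -0.012, 1.134, -0.075], TCP at [0.159, -0.605, 0.238] pointing down, gripper open.
Joint ranges: [-2.62, 2.62], [-0.44, 2.09], [-1.27, 1.32], [0.08, 2.57], [-1.32, 4.46], [0.12, 2], [-2.74, 2.74]. Speed limits (rad/s): [2.22, 2.22, 3.01, 3.01, 3.14, 3.14, 3.14].

INTERFACE

Orientations are given as a rotation vector (axis times angle).
In Python, from cell import observe, get_image, camera_params, sign_off gives the robot as it stands.
- The arm moves only by the shell command python3 -m pendant 'ROWS' [FORCE]. ROWS is JSON, one flat list of numbers, 7 for each row, row after row: the shift along the tool's x, y, z in m, then the turn, a rotation vector about the tool's x, y, z in rad, then the finger opening in m, from 0 to 0.0918. In form: [dx, dy, dz, rx, ry, rz, jaw, dx, dy, dz, rx, ry, rz, jaw, ...]. A call has 1 to 10 rows; each row shifts and turns the commanded pose from where the row before left it, along the tool's axes as they then stand; what a row does not reach is not made up. A row lasts 1/8 s, in which the tool goes at most 62.5 mm and 10.7 degrees, less where a joint would pass 70% of its speed; a pose out of reach is approached as far as the arm can. A call is refused whole if a number of a shift passes 0.0625 or a number of a turn 0.188, either way. A call with a gripper value outside its range is refused whole. The fingers move at their own pace and stop on an object; FORCE is the grip in N (left out, the last holds). Time passes only in rows, so rows that do not move let the fingers close. It gives the time, the measured TCP pose, the force, the opening and the grip force at its end, in the units of the state.
- observe(): the state, without advancing time (a new reading comes with each control period).
- get_image(name): name is "scene" or "top" or "wrist"; returns the picture (384x512x3 uint8, red, green, blue); there is no depth.
- camera_params(name): a dict with "intrinsics" (3x3 intrinsics, pixels), "eye" and "rotation" of the camera in the world; the wrist camera has in their place "T_tool_cam" (4x4, takes a point from camera to tool coordinates, whose origin is the TCP and whose axes are the flange's). Camera axes: x right, y down, z forward; pixel columns grow to the right and rows downward; lengths in m; the calibration is good to about 2 mm. A picture is of the moment at which its call begins: read the wrist's pose just before it. camera_params takes no time and is no camera call.
- sign_off(): hands the job in; it is judged then, once.
The state is a dict: "clock": time; "joints": joint angles; "dq": joint speeds; "joint_efforts": joint torques, N m; "position": TCP position; "ee_rot": TCP orientation; "force": force on the tool from outside, world axes, zero at the start; "ft_torque": the same for the moment, N m; "width": opening from 0.0 (shut) to 1.0 (fully open); "gripper_force": force on a finger pad.
Only numpy, scipy, OpenCV 4.12 (cv2) and the standard library are available. Lean on these libraries where they do the work, as an engineer would, in place of code of your own. Each camera call takes 0.05 s, during which the arm holds its last target. There are 200 camera calls.

TASK

Clear the two raw-wood offcuts off the bench: put both of them into the red scrap bin, not the green parts bin. Leave the teal sanding block lying where it is.

Things in the scene. Friction and masses are not known exactly. Their poses are not given: they have to be found in the camera images.
- notched_offcut: loose offcut of pale raw wood, 80 (x) x 36 (y) x 32 (z) mm, lying flat on the bench, about 45 g; the top of its +x end is cut away as a step (18 mm high over the last 34 mm). Origin at the middle of the 80 x 36 x 32 mm block, 16 mm above the bench; x along its length, y across its parallel 36 mm sides (good to grip), z up.
- drilled_offcut: loose block of pale raw wood, 64 (x) x 42 (y) x 32 (z) mm, with a dark drilled hole in its top, lying flat on the bench, about 45 g. Origin at its middle, 16 mm above the bench; x along its length, y across its parallel 42 mm sides (good to grip), z up.
- scrap_bin: red open-topped bin fixed to the bench, outside 200 (x) x 160 (y) x 80 (z) mm, walls and floor 5 mm, empty. Origin at the centre of its underside, on the bench; x along its longer side, z up; rim 80 mm above the bench. It stands at the left or the right of the work area; a green parts bin of the same size, fixed and with bolts in it, stands at the other side.
- sanding_block: teal sanding block with a black rubber sole, 90 (x) x 50 (y) x 26 (z) mm, loose, lying flat on the bench among the offcuts; not rubbish. Origin at the centre of its underside; x along its length, z up.

How it is judged:
At the end, for the whole second after the job is handed in: The middles of both offcuts are inside the red scrap bin, between its walls and below its rim, at rest (slower than 30 mm/s), and the sanding block is within 30 mm of where it started (x of notched_offcut in the frame of scrap_bin between -0.096 and 0.096 m and y of notched_offcut in the frame of scrap_bin between -0.076 and 0.076 m and z of notched_offcut in the frame of scrap_bin between 0 and 0.08 m and linear speed of each of notched_offcut, drilled_offcut below 0.03 m/s and x of drilled_offcut in the frame of scrap_bin between -0.096 and 0.096 m and y of drilled_offcut in the frame of scrap_bin between -0.076 and 0.076 m and z of drilled_offcut in the frame of scrap_bin between 0 and 0.08 m and distance of sanding_block from where it was at the start of the episode below 0.03 m); the robot touches nothing.
It fails at once if the sanding block is shifted by more than 30 mm (distance of sanding_block from where it was at the start of the episode above 0.03 m).
It also fails if it takes over 54 s, if anything falls off the work surface, if the arm or the gripper's body presses on something with over 40 N, if the wrist force passes 120 N, or if a joint passes its speed limit or range.

## Working session

There is one attempt and no reset: what is moved stays moved. The work goes in short steps, Python scripts to look and compute and a shell command to move; the robot and the scene stay as the last step left them, time stands still between calls to the robot, and variables do not carry over. Pictures are saved under pics/ and viewed, at most 10 in all, crops included, and the job is handed in when it is done.

```bash
mkdir -p pics
python3 - <<'E'
from cell import *
import cv2
s=observe();print(s['clock'],s['position'],s['ee_rot'],s['width'])
im=get_image("top");cv2.imwrite("pics/top0.png",im[...,::-1])
p=camera_params("top");print(p)
print(camera_params("wrist"))
E
```

```text
0.0 [ 0.15857856 -0.60403243  0.23696488] [-3.11421082e+00 -4.02007205e-01  5.00038437e-04] 0.9964194001021365
{'intrinsics': array([[464.2887106 ,   0.        , 251.86766049],
       [  0.        , 464.2887106 , 192.30280653],
       [  0.        ,   0.        ,   1.        ]]), 'eye': array([0.2942997 , 0.02379408, 1.19570462]), 'rotation': array([-2.12178903,  2.11562896, -0.21601554])}
{'intrinsics': array([[309.10531238,   0.        , 255.78428254],
       [  0.        , 309.10531238, 189.87290619],
       [  0.        ,   0.        ,   1.        ]]), 'T_tool_cam': array([[-8.75549400e-04, -9.57244678e-01, -2.89278170e-01,
         7.79030558e-02],
       [ 9.99999271e-01, -1.07866146e-03,  5.42710101e-04,
         1.12270113e-04],
       [-8.31539570e-04, -2.89277484e-01,  9.57244925e-01,
        -1.46627776e-01],
       [ 0.00000000e+00,  0.00000000e+00,  0.00000000e+00,
         1.00000000e+00]])}
```

View pics/top0.png

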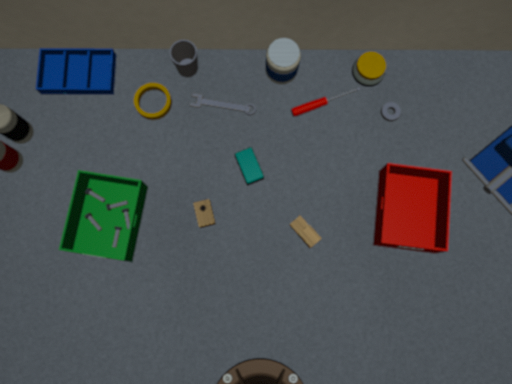

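Top view: notched offcut near (306,231), drilled near (204,213), teal block at (250,166), red bin at right (414,208), green bin at left. I'll measure these.

```bash
cat > h.py <<'E'
import numpy as np, cv2
from cell import *
from scipy.spatial.transform import Rotation as R
def cam(name):
    p=camera_params(name);K=p['intrinsics']
    if name=='wrist':
        s=observe();T=p['T_tool_cam'];Rt=R.from_rotvec(s['ee_rot']).as_matrix()
        return K,np.array(s['position'])+Rt@T[:3,3],Rt@T[:3,:3]
    r=np.array(p['rotation']);return K,p['eye'],(R.from_rotvec(r).as_matrix() if r.size==3 else r)
def ray(c,uv,z):
    K,e,Rm=c;uv=np.atleast_2d(uv).astype(float)
    d=np.c_[(uv-K[:2,2])/K[0,0],np.ones(len(uv))]@Rm.T
    return e+d*((z-e[2])/d[:,2])[:,None]
RNG={'wood':((8,60,90),(24,200,255)),'teal':((80,90,50),(95,255,255)),'red':((0,200,90),(4,255,255))}
def blobs(im,k,amin=150):
    m=cv2.inRange(cv2.cvtColor(im,cv2.COLOR_RGB2HSV),*map(np.array,RNG[k]))
    cs,_=cv2.findContours(m,cv2.RETR_EXTERNAL,cv2.CHAIN_APPROX_NONE)
    return [c[:,0,:] for c in cs if cv2.contourArea(c)>amin]
def rect(P):
    (c,(w,h),a)=cv2.minAreaRect((P[:,:2]*1000).astype(np.float32))
    if w<h:w,h,a=h,w,a+90
    return np.round(c,1),round(w,1),round(h,1),round((a+90)%180-90,1)
E
python3 - <<'E'
from h import *
im=cv2.cvtColor(cv2.imread('pics/top0.png'),cv2.COLOR_BGR2RGB);c=cam('top')
print(c[2].round(3))
for k,z in(('wood',.032),('teal',.026),('red',.08)):
    for b in blobs(im,k): print(k,b.mean(0).round(),rect(ray(c,b,z)))
s=observe();print(R.from_rotvec(s['ee_rot']).as_matrix().round(3))
E
```

```text
[[ 0.002 -0.98   0.198]
 [-1.    -0.003 -0.004]
 [ 0.005 -0.198 -0.98 ]]
wood [305. 231.] (array([ 429.6, -115.3]), 79.4, 36.1, 44.3)
wood [204. 212.] (array([476.9, 141. ]), 63.9, 42.3, 14.9)
teal [249. 165.] (array([602.8,  27.4]), 89.8, 49.4, 22.5)
red [415. 207.] (array([ 485.5, -378. ]), 198.5, 165.3, -7.3)
red [309. 106.] (array([ 743.8, -125.7]), 91.9, 19.5, -68.9)
[[ 0.967  0.254 -0.001]
 [ 0.254 -0.967  0.001]
 [-0.    -0.002 -1.   ]]
```

```bash
cat > go.py <<'E'
# print remaining shift in tool axes to world target x y z (m) and tool-x angle (deg); shifts given for the current and the turned tool
import sys; from h import *
x,y,z,a=map(float,sys.argv[1:5]);s=observe();M=R.from_rotvec(s['ee_rot']).as_matrix()
d=np.array([x,y,z])-s['position'];g=np.radians(a)
D=np.c_[[np.cos(g),np.sin(g),0],[np.sin(g),-np.cos(g),0],[0,0,-1]]
print('t',s['clock'],'pos',np.round(s['position'],4),'w',round(s['width']*.0918,4),'grip',round(s['gripper_force'],1))
print('now-axes',(M.T@d).round(4),'turned-axes',(D.T@d).round(4),'turn',R.from_matrix(M.T@D).as_rotvec().round(3))
E
python3 -m pendant '[0.038,-0.04,0,0,0,0,0.09,0.038,-0.04,0,0,0,0,0.09,0.038,-0.04,0,0,0,0,0.09,0.038,-0.04,0,0,0,0,0.09,0.038,-0.04,0,0,0,0,0.09,0.038,-0.04,0,0,0,0,0.09,0.038,-0.04,0,0,0,0,0.09,0.038,-0.04,0,0,0,0,0.09,0.038,-0.04,0,0,0,0,0.09,0.038,-0.04,0,0,0,0,0.09]' 30
python3 -m pendant '[0,0,0,0,0,-0.13,0.09,0,0,0,0,0,-0.13,0.09,0,0,0,0,0,-0.13,0.09,0,0,0,0,0,-0.13,0.09,0,0,0,0,0,0,0.09,0,0,0,0,0,0,0.09]'
python3 go.py .4296 -.1153 .237 44.3
python3 - <<'E'
from h import *
c=cam('wrist');im=get_image('wrist');cv2.imwrite('pics/w1.png',im[...,::-1])
for b in blobs(im,'wood'): print(b.mean(0).round(),rect(ray(c,b,.032)))
E
```

```text
clock: 1.3
position: [0.425, -0.1195, 0.2376]
ee_rot: [3.116, 0.402, -0.001]
force: [1.4, -0.8, 0.6]
width: 0.979
gripper_force: 0.0
clock: 2.05
position: [0.4245, -0.1212, 0.2376]
ee_rot: [-2.909, -1.185, 0.001]
force: [0.6, 0.9, 0.4]
width: 0.98
gripper_force: 0.0
t 2.05 pos [ 0.4245 -0.1212  0.2376] w 0.09 grip 0.0
now-axes [ 0.0077 -0.0007  0.0006] turned-axes [ 0.0077 -0.0007  0.0006] turn [-0.     0.     0.001]
[189. 377.] (array([ 137.2, -274.7]), 434.6, 24.2, -45.7)
[373. 247.] (array([ 451.2, -298.4]), 89.6, 32.2, -89.9)
[140. 248.] (array([248.3, -91.4]), 89.9, 29.3, -2.7)
[257. 156.] (array([ 433.6, -114.5]), 81.8, 36.2, 39.9)
```

View pics/w1.png

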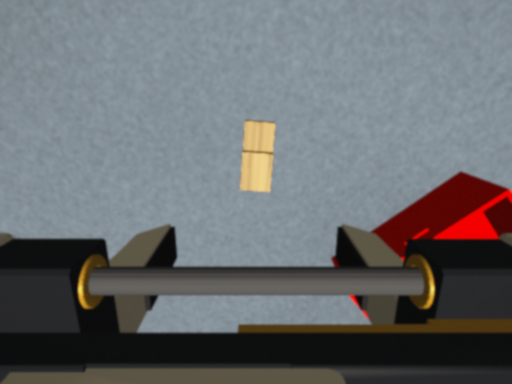

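The dark step line is at row 152, with the short part (the step) towards the top of the image, tool +x. I'll grip about 8 mm towards the full-height end, which is almost under the tool already.

```bash
python3 -m pendant '[0,0,0.037,0,0,0.049,0.08,0,0,0.037,0,0,0,0.08,0,0,0.037,0,0,0,0.08,0,0,0.037,0,0,0,0.08,0,0,0.037,0,0,0,0.08,0,0,0.025,0,0,0,0.08,0,0,0.012,0,0,0,0.08,0,0,0,0,0,0,0.08]' 30
python3 -m pendant '[0,0,0,0,0,0,0.02,0,0,0,0,0,0,0.02,0,0,0,0,0,0,0.02,0,0,0,0,0,0,0.02,0,0,0,0,0,0,0.02,0,0,0,0,0,0,0.02]' 30
python3 go.py .49 -.335 .16 -7.3
```

```text
clock: 3.1
position: [0.4245, -0.121, 0.0154]
ee_rot: [-2.936, -1.117, 0.002]
force: [-0.4, -0.5, -0.3]
width: 0.871
gripper_force: 0.0
clock: 3.85
position: [0.4248, -0.1212, 0.0158]
ee_rot: [2.936, 1.118, 0.0]
force: [-0.4, -0.1, 4.7]
width: 0.393
gripper_force: 30.0
t 3.85 pos [ 0.4248 -0.1212  0.0158] w 0.0361 grip 30.0
now-axes [-0.0935  0.2031 -0.1441] turned-axes [ 0.0919  0.2038 -0.1442] turn [ 0.    -0.     0.855]
```

```bash
python3 -m pendant '[0,0,-0.025,0,0,0,0.02,0,0,-0.04,0,0,0,0.02,0,0,-0.04,0,0,0.171,0.02,0,0,-0.04,0,0,0.171,0.02,0,0,0,0,0,0.171,0.02,0,0,0,0,0,0.171,0.02,0,0,0,0,0,0.171,0.02,0,0,0,0,0,0,0.02]' 30
python3 go.py .436 -.374 .05 -7.3
```

```text
clock: 4.85
position: [0.4245, -0.121, 0.1606]
ee_rot: [3.135, -0.198, -0.001]
force: [-0.1, 1.1, 0.3]
width: 0.392
gripper_force: 30.0
t 4.85 pos [ 0.4245 -0.121   0.1606] w 0.036 grip 30.0
now-axes [0.0432 0.2495 0.1106] turned-axes [0.0435 0.2495 0.1106] turn [0.    0.    0.001]
```

```bash
python3 -m pendant '[0.0072,0.0416,0,0,0,0,0.02,0.0072,0.0416,0,0,0,0,0.02,0.0072,0.0416,0,0,0,0,0.02,0.0072,0.0416,0,0,0,0,0.02,0.0072,0.0416,0,0,0,0,0.02,0.0072,0.0416,0,0,0,0,0.02,0,0,0,0,0,0,0.02]' 30
python3 go.py .436 -.374 .05 -7.3
python3 -m pendant '[0,0,0.037,0,0,0,0.02,0,0,0.037,0,0,0,0.02,0,0,0.026,0,0,0,0.02,0,0,0.01,0,0,0,0.02,0,0,0,0,0,0,0.02,0,0,0,0,0,0,0.06,0,0,0,0,0,0,0.06,0,0,0,0,0,0,0.06]' 30
python3 -m pendant '[0,0,-0.03,0,0,0,0.06,0,0,-0.04,0,0,0,0.06,0,0,-0.04,0,0,0,0.06,0,0,0,0,0,0,0.08]'
python3 go.py .4769 .141 .16 14.9
```

```text
clock: 5.72
position: [0.4347, -0.378, 0.1602]
ee_rot: [3.134, -0.201, -0.001]
force: [0.2, 0.8, -0.9]
width: 0.39
gripper_force: 30.0
t 5.725 pos [ 0.4347 -0.378   0.1602] w 0.0358 grip 30.0
now-axes [ 0.0009 -0.0042  0.1102] turned-axes [ 0.0008 -0.0041  0.1102] turn [ 0.001  0.001 -0.001]
clock: 6.72
position: [0.4362, -0.3745, 0.0514]
ee_rot: [3.135, -0.2, 0.002]
force: [-0.1, 0.0, 0.3]
width: 0.638
gripper_force: 0.0
clock: 7.22
position: [0.4376, -0.3755, 0.1643]
ee_rot: [3.132, -0.2, 0.009]
force: [0.8, 0.5, -0.0]
width: 0.721
gripper_force: 0.0
t 7.225 pos [ 0.4376 -0.3755  0.1643] w 0.0662 grip 0.0
now-axes [-0.0267 -0.5173  0.0025] turned-axes [ 0.1708 -0.489   0.0043] turn [ 0.004 -0.005 -0.387]
```

```bash
python3 -m pendant '[-0.0026,-0.052,0,0,0,0,0.085,-0.0026,-0.052,0,0,0,0,0.085,-0.0026,-0.052,0,0,0,0,0.085,-0.0026,-0.052,0,0,0,0,0.085,-0.0026,-0.052,0,0,0,0,0.085,-0.0026,-0.052,0,0,0,0,0.085,-0.0026,-0.052,0,0,0,0,0.085,-0.0026,-0.052,0,0,0,0,0.085,-0.0026,-0.052,0,0,0,0,0.085,-0.0026,-0.052,0,0,0,0,0.085]' 30
python3 -m pendant '[0,0,-0.04,0,0,-0.129,0.085,0,0,-0.03,0,0,-0.129,0.085,0,0,0,0,0,-0.129,0.085,0,0,0,0,0,0,0.085,0,0,0,0,0,0,0.085]'
python3 go.py .4769 .141 .015 14.9
python3 - <<'E'
from h import *
c=cam('wrist');im=get_image('wrist')
for b in blobs(im,'wood'): print(b.mean(0).round(),rect(ray(c,b,.032)))
c=cam('top');im=get_image('top');cv2.imwrite('pics/top1.png',im[...,::-1])
for k,z in(('wood',.032),('teal',.026)):
    for b in blobs(im,k): print(k,b.mean(0).round(),rect(ray(c,b,z)))
E
```

```text
clock: 8.48
position: [0.4757, 0.1463, 0.1601]
ee_rot: [3.135, -0.2, -0.001]
force: [1.2, -0.9, -0.4]
width: 0.921
gripper_force: 0.0
clock: 9.1
position: [0.4757, 0.1446, 0.23]
ee_rot: [3.115, 0.402, -0.002]
force: [-0.3, 0.4, 1.3]
width: 0.924
gripper_force: 0.0
t 9.1 pos [0.4757 0.1446 0.23  ] w 0.0848 grip 0.0
now-axes [0.0006 0.0038 0.215 ] turned-axes [0.0003 0.0038 0.215 ] turn [ 0.     0.001 -0.003]
[173. 377.] (array([151.6, 183. ]), 489.9, 25.5, -75.4)
[366. 248.] (array([411.1, -11.4]), 86.3, 29.8, 61.8)
[145. 248.] (array([343.3, 247.9]), 86.5, 30.8, -30.9)
[258. 164.] (array([480.2, 142.5]), 66.3, 41.9, 14.2)
wood [408. 226.] (array([ 444.1, -374.8]), 80.9, 43.1, -8.6)
teal [249. 165.] (array([602.1,  27.2]), 91.3, 49.4, 22.5)
```

View pics/top1.png

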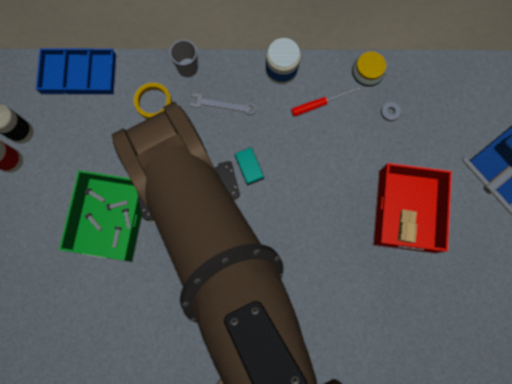

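The notched offcut lies in the red bin at (408,226) and the teal block hasn't moved. Wrist and top views agree on the drilled block to within 4 mm, so I'll grasp it.

```bash
python3 -m pendant '[0.002,0.003,0.037,0,0,0,0.085,0,0,0.037,0,0,0,0.085,0,0,0.037,0,0,0,0.085,0,0,0.037,0,0,0,0.085,0,0,0.032,0,0,0,0.085,0,0,0.025,0,0,0,0.085,0,0,0.01,0,0,0,0.085,0,0,0,0,0,0,0.085]' 30
python3 -m pendant '[0,0,0,0,0,0,0.02,0,0,0,0,0,0,0.02,0,0,0,0,0,0,0.02,0,0,0,0,0,0,0.02,0,0,0,0,0,0,0.02,0,0,0,0,0,0,0.02]' 30
python3 -m pendant '[0,0,-0.025,0,0,0,0.02,0,0,-0.04,0,0,0,0.02,0,0,-0.04,0,0,0.129,0.02,0,0,-0.04,0,0,0.129,0.02,0,0,0,0,0,0.129,0.02,0,0,0,0,0,0,0.02]' 30
python3 go.py .533 -.386 .05 -7.3
```

```text
clock: 10.2
position: [0.4785, 0.1425, 0.0154]
ee_rot: [3.115, 0.406, -0.002]
force: [0.9, -0.1, -0.1]
width: 0.923
gripper_force: 0.0
clock: 10.95
position: [0.4788, 0.1425, 0.0158]
ee_rot: [3.115, 0.407, 0.0]
force: [-0.7, -0.1, 2.7]
width: 0.457
gripper_force: 30.0
clock: 11.7
position: [0.4787, 0.1425, 0.1609]
ee_rot: [3.135, -0.198, 0.001]
force: [0.0, 0.3, -0.3]
width: 0.459
gripper_force: 30.0
t 11.7 pos [0.4787 0.1425 0.1609] w 0.0422 grip 30.0
now-axes [0.1204 0.5174 0.1111] turned-axes [0.121  0.5173 0.1109] turn [ 0.    -0.001  0.001]
```

```bash
python3 -m pendant '[0.012,0.0515,0,0,0,0,0.02,0.012,0.0515,0,0,0,0,0.02,0.012,0.0515,0,0,0,0,0.02,0.012,0.0515,0,0,0,0,0.02,0.012,0.0515,0,0,0,0,0.02,0.012,0.0515,0,0,0,0,0.02,0.012,0.0515,0,0,0,0,0.02,0.012,0.0515,0,0,0,0,0.02,0.012,0.0515,0,0,0,0,0.02,0.012,0.0515,0,0,0,0,0.02]' 30
python3 -m pendant '[0,0,0,0,0,0,0.02,0,0,0,0,0,0,0.02]'
python3 go.py .533 -.386 .05 -7.3
```

```text
clock: 12.95
position: [0.532, -0.3849, 0.1595]
ee_rot: [-3.135, 0.194, 0.003]
force: [0.7, -0.5, -0.1]
width: 0.458
gripper_force: 30.0
clock: 13.2
position: [0.532, -0.3826, 0.1594]
ee_rot: [-3.134, 0.196, 0.003]
force: [-0.1, 0.5, -0.5]
width: 0.453
gripper_force: 30.0
t 13.2 pos [ 0.532  -0.3826  0.1594] w 0.0416 grip 30.0
now-axes [0.0016 0.0034 0.1094] turned-axes [0.0014 0.0032 0.1094] turn [-0.002  0.002  0.002]
```

```bash
python3 -m pendant '[0,0.002,0.037,0,0,0,0.02,0,0,0.037,0,0,0,0.02,0,0,0.026,0,0,0,0.02,0,0,0.01,0,0,0,0.02,0,0,0,0,0,0,0.02,0,0,0,0,0,0,0.065,0,0,0,0,0,0,0.065,0,0,0,0,0,0,0.065]' 30
python3 -m pendant '[0,0,-0.03,0,0,0,0.065,0,0,-0.04,0,0,0,0.065,0,0,-0.04,0,0,0,0.065,0,0,-0.04,0,0,0,0.065,-0.03,-0.05,0,0,0,0,0.065,-0.03,-0.05,0,0,0,0,0.065,-0.03,-0.05,0,0,0,0,0.065,-0.03,-0.05,0,0,0,0,0.065,-0.03,-0.05,0,0,0,0,0.065,0,0,0,0,0,0,0.065]'
python3 - <<'E'
from h import *
c=cam('top');im=get_image('top');cv2.imwrite('pics/top2.png',im[...,::-1])
for k,z in(('wood',.032),('teal',.026)):
    for b in blobs(im,k): print(k,b.mean(0).round(),rect(ray(c,b,z)))
E
```

```text
clock: 14.2
position: [0.5325, -0.3858, 0.0515]
ee_rot: [3.135, -0.2, 0.002]
force: [0.7, 0.6, -0.7]
width: 0.695
gripper_force: 0.0
clock: 15.45
position: [0.4136, -0.1149, 0.2012]
ee_rot: [-3.135, 0.191, 0.0]
force: [0.5, -0.4, -0.1]
width: 0.707
gripper_force: 0.0
wood [260. 367.] (array([104. ,  -1.3]), 104.5, 30.9, 88.5)
wood [408. 226.] (array([ 444. , -375.2]), 80.6, 42.5, -9.3)
wood [411. 192.] (array([ 532.1, -387.8]), 66.5, 43.8, -7.9)
teal [249. 165.] (array([602.3,  27.3]), 90.8, 49.4, 22.5)
```

View pics/top2.png

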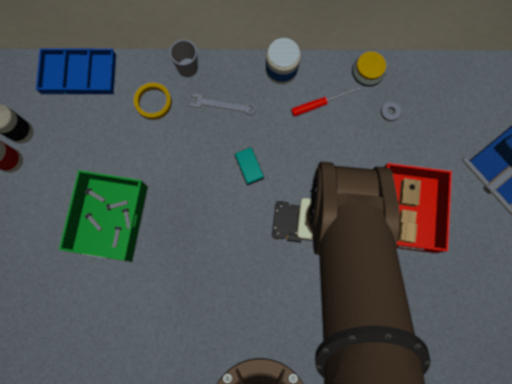

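Both offcuts lie flat in the red bin, at (408,226) and (411,192). The teal block is unmoved at (249,165), and the arm is clear of everything.

```bash
python3 -c "from cell import *;print(sign_off())"
```

```text
the job is handed in; nothing more can be done
None
```

Both offcuts are lying flat in the red scrap bin, the sanding block hasn't moved from where it was, and I handed the job in at about 15.5 s; the hand-in returned no verdict.

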